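# Uncover an inspection light port, index its aperture wheel and stand a bottle on it

### The arm

A 6-joint arm with a two-finger parallel gripper is mounted at the origin on a cart in front of the work surface, level with it; the furniture and walls round the work are solid. World frame = base frame: x ahead of the robot, y to its left, z up, the work surface at z = 0. Lengths are in m, angles in rad, forces in N, time in s.
With the tool pointing down it reaches from about 0.2 to 0.875 m from the base axis. Payload 3.4 kg.
Tool frame: the origin (TCP) lies between the finger pads; the fingertips stand 25 mm ahead of it and the grasp point (between the pads) lies 6 mm ahead of it (r.nose_length is the z of the fingertips in the tool frame, in m); z points along the fingers, x is the direction in which the jaws open and shut, and the axes are right-handed (so a half turn about z gives the same grasp; the last joint's range is limited). The gripper opens to 94 mm and grips with 3 to 60 N. Pads are 16 mm wide; open, the fingers measure 119 mm over their backs; the gripper's body (75 mm by 177 mm) begins 78 mm behind the grasp point.
Start: joints at [-1.307, 0.276, 1.505, -0, 1.361, -0.121], TCP at [0.216, -0.533, 0.199] pointing down, gripper open.
Joint ranges: [-2.89, 2.89], [-0.75, 2.08], [0.22, 2.7], [-1.18, 4.32], [0.11, 2.71], [-2.7, 2.7]. Speed limits (rad/s): [2.57, 2.57, 3.14, 3.14, 3.14, 3.14].

### API

Orientations are given as a unit quaternion [w, x, y, z].
In Python, from plant import r, gripper_to, inverse_kinematics, vision, models, telemetry gives the robot as it stands. Calls block until the motion is done:
- r.move_to(position, orientation): joint-space move of the TCP to a pose.
- r.move_l(position, rot=None, vel=0.15, guard=None): straight line of the TCP; rot=None keeps the orientation; vel is the mean speed in m/s. With guard (N) it stops when the force on the tool has changed by that much, and returns True; else False.
- r.movej(angles): joint-space move.
- gripper_to(opening, f_grip=None): finger opening in m; f_grip is the grip in N (None keeps the last); returns when the fingers have stopped.
- r.hold(seconds).
- inverse_kinematics(position, orientation): joint angles nearest the present ones, or None.
- vision.snapshot(name): name is "scene" or "side" or "wrist"; returns the picture (480x640x3 uint8, red, green, blue); there is no depth.
- vision.get_calibration(name): a dict with "fx", "fy", "cx", "cy" (pixels), "position" and "orientation" of the camera in the world. Camera axes: x right, y down, z forward; pixel columns grow to the right and rows downward; lengths in m; the calibration is good to about 2 mm. A picture is of the moment at which its call begins: read the wrist's pose just before it. get_calibration takes no time and is no camera call; for the wrist camera it gives the pose at the moment of the call.
A pose or a line that the arm cannot do raises r.PlanningError and nothing moves.
- r.sign_off(): hands the job in, once; it reports no verdict.
Trained networks look in the newest picture that a camera, given by its name, has taken for a name from the list of things; names that differ only in an ending like _2 or _b are one class to them, and where a whole thing is asked for, a point or a joint stands for the part that bears it (a point fixed in the world has none). Each returns a list of dicts, best first, with "score" (0 to 1); they miss things now and then, are a little off and sometimes report something else, mostly with a low value. They report only what shows in the picture. A call takes as long as a camera call. They do not tell look-alikes from the thing itself.
- models.boxes_of(thing, camera): "at" ([x, y, z] in m, in world coordinates, good to about 4 mm: the middle of the surface that is visible of it).
- models.regions_of(thing, camera): "pixels" (480x640 bool, what is visible of it).
- models.mark_of(thing, camera): "at" ([x, y, z] in m, in world coordinates, good to about 4 mm: a listed point, or the origin of a listed thing).
Readings, each from a call of its own:
- telemetry.current_t(): time.
- telemetry.current_joints(): joint angles.
- telemetry.current_dq(): joint speeds.
- telemetry.current_joint_efforts(): joint torques, N m.
- telemetry.current_ee_pos(): TCP position.
- telemetry.current_tool_rot(): TCP orientation.
- telemetry.current_wrist_force(): force on the tool from outside, world axes, zero at the start.
- telemetry.current_torque(): the same for the moment, N m.
- telemetry.current_opening(): finger opening in m.
Only numpy, scipy, OpenCV 4.12 (cv2) and the standard library are available. Lean on these libraries where they do the work, as an engineer would, in place of code of your own. Each camera call takes 0.05 s, during which the arm holds its last target.

### The job

First swing the dust cover of the inspection light station aside on its pin, all the way to its stop, so that the window is clear. Then turn the aperture wheel below it by one click anticlockwise (seen from above), no further and not backwards, so that the widest aperture clicks in under the window. Last, stand the glue bottle upright on the middle of the window, let go of it, and leave the other things on the bench where they are.

Things in the scene. Friction and masses are not known exactly. Their poses are not given: they have to be found in the camera images.
- station: inspection light station, fixed: grey base plate, 14 mm high, x -105 to 87 mm, y -85 to 85, with a grey deck over its rear part (x -30 to 87, y -85 to 85; top 52 mm above the bench, underside 44). Origin on the bench top; x points from its open front to its rear wall, y to its left. Window at x 3, wheel axis at x -30, cover pin at x 51 mm, all at y 0
- window (a point): centre of the round glass window (47 mm across, flush with the deck), on the deck's top, 52 mm above the bench
- cover_pin (a point): centre of the vertical pin that the dust cover turns on, at the height of the deck's top; a pin head stands 11 mm above the deck
- cover_tab (a point): centre of the cover's upright finger tab: a steel tab 16 mm along the cover, 6 mm thick, standing from the cover's top up to 29.5 mm above the deck, 66 mm from the pin; this point lies 17.5 mm above the deck
- cover (a joint): turn of the dust cover (steel teardrop leaf, 56 mm disc over the window, its top 4.5 mm above the deck, lying flat on the deck). rad: 0 = closed, tab straight in front (-x of the station) of the pin; grows as the tab swings to the right (-y of the station, anticlockwise seen from above) to a stop at 1.75. It stays where it is left; about 1 N at the tab moves it
- wheel_axis (a point): point on the wheel's vertical axis, 31 mm above the bench, half-way up its finger lugs. Five radial lugs stand out from the rim, 8 mm thick, radius 50 to 72 mm, 22 to 40 mm above the bench. At wheel = 0 they point at 168, 240, 312, 24 and 96 degrees, counted anticlockwise from the station's x axis, so one points nearly straight to the front
- wheel (a joint): turn of the black aperture wheel (disc of radius 50 mm under the deck, front half open to above). rad: 0 at the start, grows anticlockwise seen from above (its front moves to the station's right, -y); one click is 1.257 (a fifth of a turn). A spring detent holds it: up to about 5 N at a lug turns it, and past half a click it jumps on into the next position
- bottle_mid (a point): centre (48 mm above its foot) of the glue bottle: upright round white bottle with a yellow band and a red needle cap, body 36 mm across and 66 high, cap 16 mm across, 96 mm high in all, about 45 g; z along the bottle
- spool_at (a point): spool of red thread with white flanges, 40 mm across and 36 high, standing on the bench; bystander, the point lies at its middle, near its underside
- carton_at (a point): small blue and brown carton, about 60 mm cube, standing on the bench right of the station; bystander, the point lies at its middle, near its underside
- packet_at (a point): small orange packet, 58x85x17, lying left of the station; bystander, the point lies at its middle, near its underside
- tape_roll_at (a point): small roll of yellow tape, 60 across and 18 high, lying left of the station; bystander, the point lies at its middle, near its underside
- tweezers_at (a point): steel tweezers, 13x122x9, lying on the bench in front of the station; bystander, the point lies at its middle, near its underside
There are look-alikes about, which are no part of the job. Leave any black or brown look-alike of the part that bears bottle_mid alone.

How it is judged:
By the outcome, as a careful person would: the job done as asked, in the order asked, and still so for the second after the job is handed in, with the robot touching nothing.
It also fails if it takes over 72 s, if anything falls off the work surface, if the arm or the gripper's body presses on something with over 40 N, if the wrist force passes 120 N, or if a joint passes its speed limit or range.

## Working session

There is one attempt and no reset: what is moved stays moved. The work goes in short steps, each a Python script; the robot and the scene stay as the last script left them, time stands still between calls to the robot, and variables do not carry over. Pictures are saved under pics/ and viewed, and the job is handed in when it is done.

```bash
ls; mkdir -p pics
python3 - <<'E'
from plant import r, vision, models, telemetry
import cv2, numpy as np
print(telemetry.current_t())
for c in ["scene","side"]:
    im=vision.snapshot(c); cv2.imwrite(f"pics/{c}0.png",im[:,:,::-1])
    k=vision.get_calibration(c); print(c,{a:np.round(b,3) for a,b in k.items()})
    for n in ["window","cover_pin","cover_tab","wheel_axis","bottle_mid","spool_at","carton_at","packet_at","tape_roll_at","tweezers_at","station"]:
        print(n,[(np.round(d["at"],3),round(d["score"],2)) for d in models.mark_of(n,c)][:4])
print(telemetry.current_t())
E
```

```text
pics
0.0
scene {'fx': np.float64(581.829), 'fy': np.float64(581.829), 'cx': np.float64(310.968), 'cy': np.float64(240.244), 'position': array([ 0.231, -0.879,  1.002]), 'orientation': array([-0.349,  0.912, -0.203,  0.073])}
window [(array([ 0.565, -0.244,  0.052]), 0.92)]
cover_pin [(array([ 0.611, -0.252,  0.05 ]), 0.69)]
cover_tab [(array([ 0.543, -0.247,  0.069]), 0.6), (array([ 0.383, -0.428,  0.004]), 0.44), (array([ 0.562, -0.24 ,  0.   ]), 0.4), (array([ 0.511, -0.406,  0.005]), 0.39)]
wheel_axis [(array([ 0.531, -0.242,  0.032]), 0.88)]
bottle_mid [(array([ 0.358, -0.349,  0.05 ]), 0.91), (array([ 0.376, -0.26 ,  0.049]), 0.7)]
spool_at [(array([ 0.383, -0.428,  0.007]), 0.69)]
carton_at [(array([ 0.51 , -0.404,  0.007]), 0.79)]
packet_at [(array([ 0.479, -0.015,  0.005]), 0.6)]
tape_roll_at [(array([ 0.592, -0.029,  0.006]), 0.87)]
tweezers_at [(array([ 0.354, -0.168,  0.005]), 0.87)]
station [(array([ 0.561, -0.243,  0.002]), 0.75), (array([ 0.527, -0.241,  0.034]), 0.56)]
side {'fx': np.float64(514.007), 'fy': np.float64(514.007), 'cx': np.float64(326.302), 'cy': np.float64(238.53), 'position': array([ 0.577, -1.252,  0.621]), 'orientation': array([-0.531,  0.848,  0.002, -0.001])}
window [(array([ 0.566, -0.244,  0.05 ]), 0.69)]
cover_pin [(array([ 0.609, -0.25 ,  0.049]), 0.95), (array([ 0.563, -0.245,  0.05 ]), 0.59)]
cover_tab [(array([ 0.543, -0.25 ,  0.07 ]), 0.87)]
wheel_axis [(array([ 0.532, -0.239,  0.037]), 0.7)]
bottle_mid [(array([ 0.371, -0.26 ,  0.045]), 0.78), (array([ 0.36 , -0.355,  0.047]), 0.68), (array([0.57 , 0.159, 0.048]), 0.6)]
spool_at [(array([ 0.385, -0.428,  0.004]), 0.59)]
carton_at [(array([ 0.512, -0.408,  0.006]), 0.63)]
packet_at [(array([ 0.479, -0.018,  0.004]), 0.82)]
tape_roll_at [(array([ 0.592, -0.031,  0.008]), 0.79)]
tweezers_at [(array([ 0.355, -0.169,  0.006]), 0.47)]
station [(array([ 0.561, -0.243,  0.003]), 0.94)]
1.2
```

View pics/scene0.png

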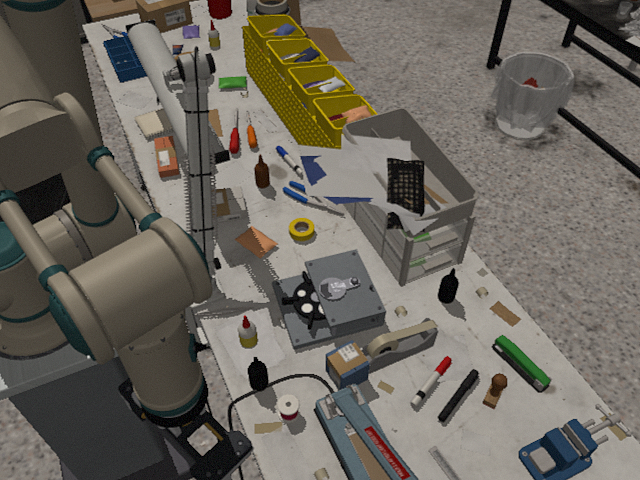

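View pics/side0.png

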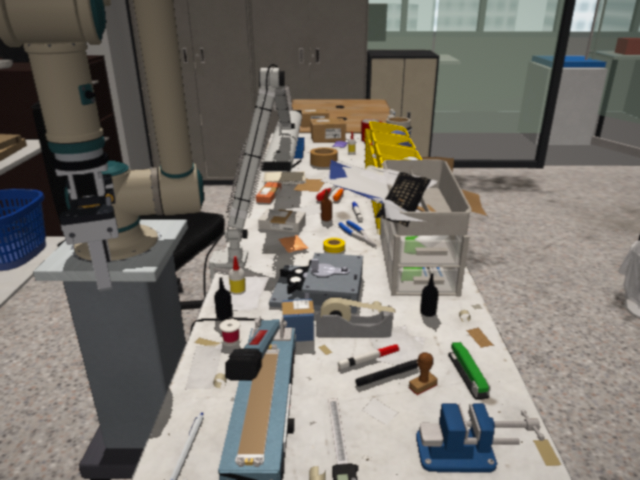

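```bash
cat > h.py <<'E'
import numpy as np, cv2
from scipy.spatial.transform import Rotation as R
from plant import r, gripper_to, inverse_kinematics, vision, models, telemetry
def rot(q): return R.from_quat([q[1],q[2],q[3],q[0]]).as_matrix()
def ray(k,uv):
    d=rot(k["orientation"])@np.array([(uv[0]-k["cx"])/k["fx"],(uv[1]-k["cy"])/k["fy"],1.])
    return np.array(k["position"]),d/np.linalg.norm(d)
def proj(k,p):
    c=rot(k["orientation"]).T@(np.array(p)-k["position"]); return k["fx"]*c[0]/c[2]+k["cx"],k["fy"]*c[1]/c[2]+k["cy"]
def tri(k1,u1,k2,u2):
    a,d=ray(k1,u1);b,e=ray(k2,u2)
    s=np.linalg.lstsq(np.c_[d,-e],b-a,rcond=None)[0]; p,q=a+s[0]*d,b+s[1]*e
    return (p+q)/2,np.linalg.norm(p-q)
def onz(k,uv,z):
    a,d=ray(k,uv); return a+d*(z-a[2])/d[2]
def down(psi): # tool z down, tool x at angle psi in world xy
    m=np.array([[np.cos(psi),np.sin(psi),0],[np.sin(psi),-np.cos(psi),0],[0,0,-1]])
    q=R.from_matrix(m).as_quat(); return [q[3],q[0],q[1],q[2]]
E
python3 - <<'E'
from h import *
ks,kd=vision.get_calibration("scene"),vision.get_calibration("side")
print(proj(ks,[.373,-.26,.048]),proj(ks,[.359,-.352,.048]),proj(kd,[.373,-.26,.048]))
for n,a,b in [("elbow",(195,65),(270,75)),("head",(225,158),(297,125)),("base",(215,270),(237,262))]:
    print(n,tri(ks,a,kd,b))
a=cv2.imread("pics/scene0.png");b=cv2.imread("pics/side0.png")
cv2.imwrite("pics/z1.png",cv2.resize(a[200:420,130:400],None,fx=2.7,fy=2.7,interpolation=2))
cv2.imwrite("pics/z2.png",cv2.resize(b[50:370,190:480],None,fx=1.8,fy=1.8,interpolation=2))
E
```

```text
(np.float64(247.3512813868442), np.float64(328.87942324151027)) (np.float64(258.01189931227754), np.float64(370.1088583689571)) (np.float64(236.80846057885222), np.float64(274.9692470243578))
elbow (array([0.43109264, 0.06147779, 0.42936341]), np.float64(0.001237037887906509))
head (array([ 0.46662836, -0.04383755,  0.31265387]), np.float64(0.07843559853130462))
base (array([ 0.35371621, -0.05846013, -0.01476157]), np.float64(0.04254112907086483))
```

View pics/z1.png

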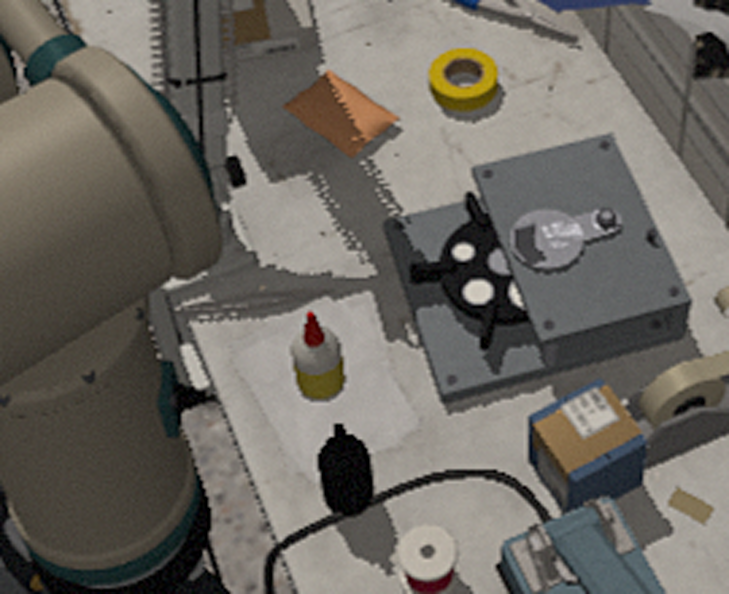

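View pics/z2.png

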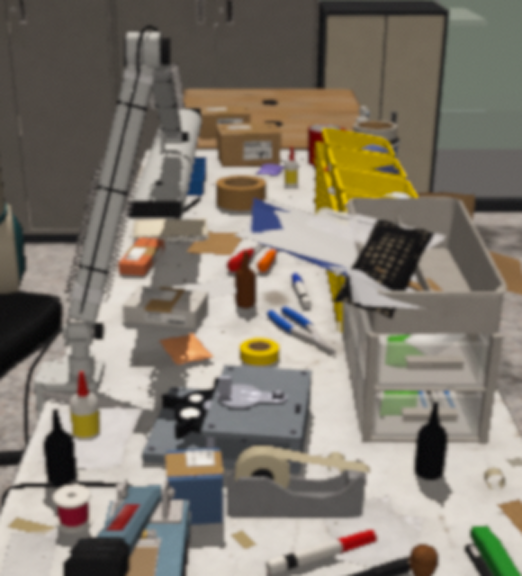

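Run:
```python
from h import *
ks,kd=vision.get_calibration("scene"),vision.get_calibration("side")
print("tray", onz(ks,(405,285),0),onz(ks,(378,247),0), onz(kd,(387,294),0))
print("tray top",tri(ks,(405,230),kd,(392,217)))
for psi in [-np.pi/2,0,np.pi/2]:
    print(inverse_kinematics([.5,-.25,.3],down(psi)))
r.move_to([.49,-.25,.28],down(-np.pi/2))
k=vision.get_calibration("wrist"); im=vision.snapshot("wrist"); cv2.imwrite("pics/w1.png",im[:,:,::-1])
print(k, telemetry.current_t(),telemetry.current_joints())
for n in ["window","cover_pin","cover_tab","wheel_axis","bottle_mid","station"]:
    print(n,[(np.round(d["at"],4),round(d["score"],2)) for d in models.mark_of(n,"wrist")][:4])
```

```text
tray [ 0.72742208 -0.269364    0.        ] [ 0.72819698 -0.14953805  0.        ] [ 0.70936486 -0.26068262  0.        ]
tray top (array([ 0.70515789, -0.27109544,  0.19144726]), np.float64(0.008819141490331002))
[-5.88115234e-01  2.12781726e-01  1.34748694e+00 -4.44089210e-16
  1.58132399e+00  9.82681093e-01]
[-5.88115234e-01  2.12781726e-01  1.34748694e+00 -4.44089210e-16
  1.58132399e+00 -5.88115234e-01]
[-5.88115234e-01  2.12781726e-01  1.34748694e+00 -4.44089210e-16
  1.58132399e+00 -2.15891156e+00]
{'fx': 421.6421494516734, 'fy': 421.6421494516734, 'cx': 319.77206385017894, 'cy': 236.9358606472296, 'position': array([ 0.5755701 , -0.25124288,  0.46492091]), 'orientation': array([-0.10440437, -0.69932272,  0.69943398,  0.10411326])} 2.7417 [-5.99714106e-01  2.04011729e-01  1.40742582e+00 -4.73761022e-04
  1.53073452e+00  9.72235557e-01]
window [(array([ 0.571 , -0.2394,  0.0516]), 0.72)]
cover_pin [(array([ 0.6081, -0.2507,  0.0515]), 0.76), (array([ 0.4828, -0.0192,  0.0053]), 0.55)]
cover_tab [(array([ 0.5445, -0.2407,  0.0676]), 0.63)]
wheel_axis [(array([ 0.5303, -0.2401,  0.0298]), 0.86)]
bottle_mid [(array([ 0.3598, -0.3499,  0.0484]), 0.76), (array([ 0.3718, -0.2611,  0.0437]), 0.65)]
station [(array([ 0.557 , -0.2438, -0.0047]), 0.73)]
```

View pics/w1.png

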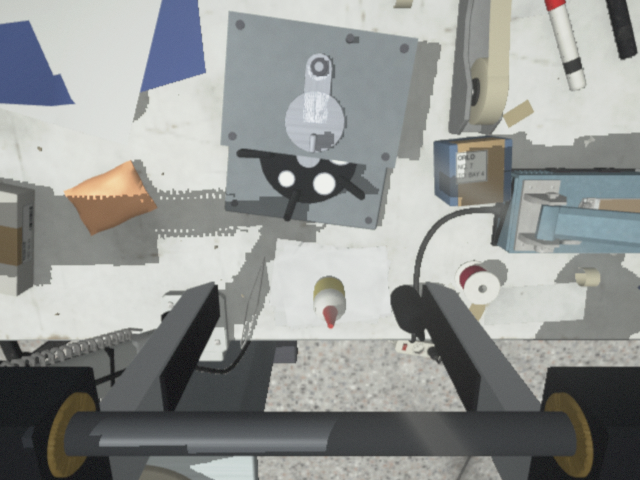

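Run:
```python
from h import *
from scipy.optimize import least_squares
k={'fx': 421.6421494516734, 'fy': 421.6421494516734, 'cx': 319.77206385017894, 'cy': 236.9358606472296, 'position': np.array([ 0.5755701 , -0.25124288,  0.46492091]), 'orientation': [-0.10440437, -0.69932272,  0.69943398,  0.10411326]}
P=[((229,11),(.087,.085,.052)),((417,39),(.087,-.085,.052)),((225,210),(-.105,.085,.014)),((377,229),(-.105,-.085,.014)),((319,66),(.051,0,.063))]
def w(t,p): c,s=np.cos(t[2]),np.sin(t[2]); return np.array([t[0]+c*p[0]-s*p[1],t[1]+s*p[0]+c*p[1],p[2]])
f=lambda t:np.concatenate([np.array(proj(k,w(t,p)))-u for u,p in P])
s=least_squares(f,[.56,-.244,-.13]);print(s.x,s.fun.round(1))
for n,p in [("win",(.003,0,.052)),("pin",(.051,0,.052)),("axis",(-.03,0,.031)),("tab",(-.015,0,.0695))]: print(n,w(s.x,p).round(4))
im=cv2.imread("pics/w1.png");cv2.imwrite("pics/w1z.png",cv2.resize(im[0:240,200:440],None,fx=2.5,fy=2.5,interpolation=2))
a=np.deg2rad(168);print("lug px",[proj(k,w(s.x,(-.03+q*np.cos(a),q*np.sin(a),.04))) for q in (.05,.072)],"tab",proj(k,w(s.x,(-.015,0,.0815))))
```

```text
[ 0.56075911 -0.24419876 -0.12877504] [-0.6 -0.5  1.4 -1.4 -0.9  1.3 -0.1  1.4  0.   0.2]
win [ 0.5637 -0.2446  0.052 ]
pin [ 0.6113 -0.2507  0.052 ]
axis [ 0.531  -0.2403  0.031 ]
tab [ 0.5459 -0.2423  0.0695]
lug px [(np.float64(292.8483621725097), np.float64(201.71332545553602)), (np.float64(286.21389456809135), np.float64(221.25600559036502))] tab (np.float64(309.5146200173681), np.float64(143.22714610441034))
```

View pics/w1z.png

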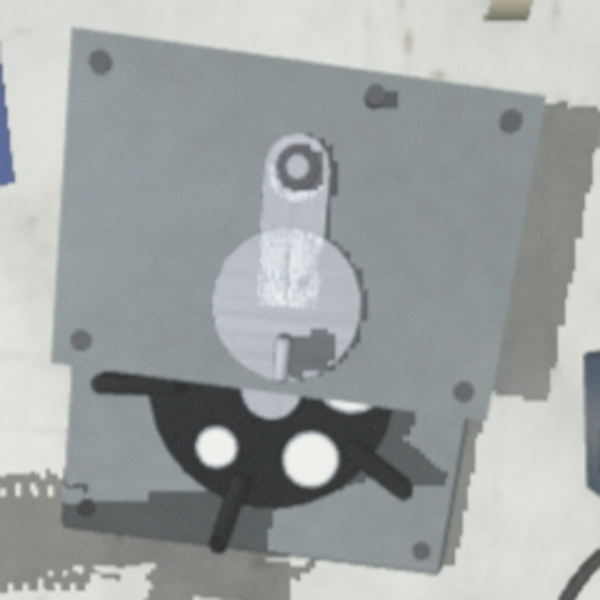

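```bash
cat >> h.py <<'E'
SX,SY,YAW=.5608,-.2442,-.1288
def S(x,y,z):
    c,s=np.cos(YAW),np.sin(YAW); return np.array([SX+c*x-s*y,SY+s*x+c*y,z])
Q0=down(YAW-np.pi/2)
def force(): return np.array(telemetry.current_wrist_force())
def shot(c,n):
    im=vision.snapshot(c); cv2.imwrite(f"pics/{n}.png",im[:,:,::-1]); return im
E
python3 - <<'E'
from h import *
ks,kd=vision.get_calibration("scene"),vision.get_calibration("side")
print("mesh",tri(ks,(405,187),kd,(407,192)))
def pt(th,lag,z):
    a=np.pi+th-lag; return S(.051+.066*np.cos(a),.066*np.sin(a),z)
lag=.30
Z=.091
q=[inverse_kinematics(pt(t,lag,Z),Q0) for t in np.linspace(0,1.75,8)]
print(np.round(q,2))
gripper_to(0.0,10)
r.move_to(pt(0,lag+.1,.15),Q0)
r.move_l(pt(0,lag+.1,Z),vel=.12,guard=5)
f0=force()
for t in np.linspace(.15,1.65,11):
    g=r.move_l(pt(t,lag,Z),vel=.1,guard=12)
    print(round(t,2),g,(force()-f0).round(1))
    if g: break
shot("scene","s2"); 
print(telemetry.current_t(),[(d["at"],d["score"]) for d in models.mark_of("cover_tab","scene")][:2])
E
```

```text
mesh (array([ 0.74657802, -0.19384289,  0.21883669]), np.float64(0.004843119108089398))
[[-0.5   0.38  1.63 -0.    1.13  1.2 ]
 [-0.53  0.38  1.62 -0.    1.13  1.17]
 [-0.55  0.39  1.61 -0.    1.14  1.15]
 [-0.57  0.41  1.59 -0.    1.15  1.13]
 [-0.59  0.42  1.56 -0.    1.16  1.11]
 [-0.59  0.45  1.52 -0.    1.18  1.11]
 [-0.6   0.47  1.48 -0.    1.19  1.1 ]
 [-0.59  0.49  1.44 -0.    1.21  1.11]]
0.15 False [-1.3 -0.  -1. ]
0.3 False [-1.4  0.7 -0.4]
0.45 False [-0.5  0.3 -0. ]
0.6 False [-0.8  0.2  0.3]
0.75 False [ 0.4  0.5 -0.6]
0.9 False [ 0.   0.1 -0.4]
1.05 False [-0.5  0.3 -0.1]
1.2 False [-1.5  0.3 -0.3]
1.35 False [-0.7  0.2  0.1]
1.5 False [-0.1 -0.4 -0.2]
1.65 False [-0.2  0.5  0.3]
8.6083 [([0.5428, -0.247, 0.0731], 0.97)]
```

```bash
python3 -c "
import cv2
a=cv2.imread('pics/s2.png');cv2.imwrite('pics/s2z.png',cv2.resize(a[200:420,200:470],None,fx=2.7,fy=2.7,interpolation=2))"
```

```text
(no output)
```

View pics/s2z.png

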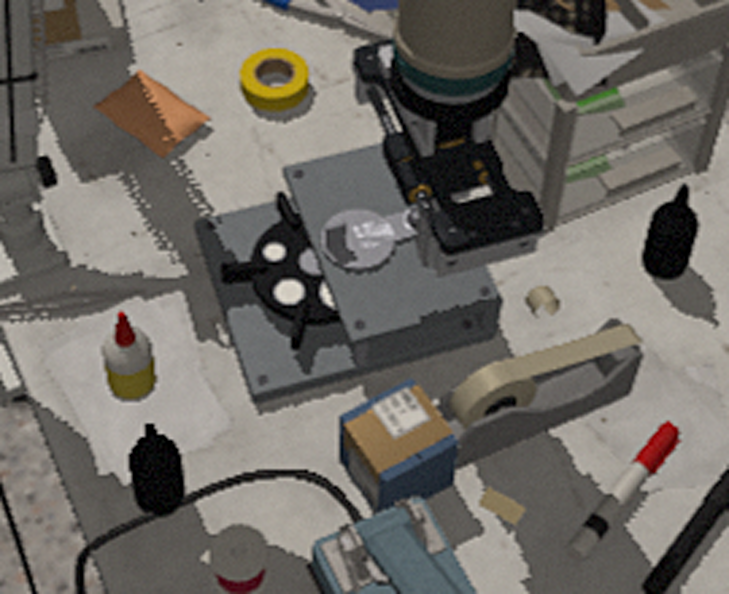

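Run:
```python
from h import *
print(telemetry.current_ee_pos(),telemetry.current_opening(),r.nose_length,rot(telemetry.current_tool_rot())[:,2], S(.051,0,0))
shot("side","d2"); a=cv2.imread('pics/d2.png');cv2.imwrite('pics/d2z.png',cv2.resize(a[220:340,260:460],None,fx=3.8,fy=3.8,interpolation=2))
shot("wrist","w2")
```

```text
[ 0.58820975 -0.31237675  0.09089094] 0.0007205304684939746 0.025 [-7.37983063e-04  4.42841711e-04 -9.99999630e-01] [ 0.61137755 -0.25075065  0.        ]
```

View pics/d2z.png

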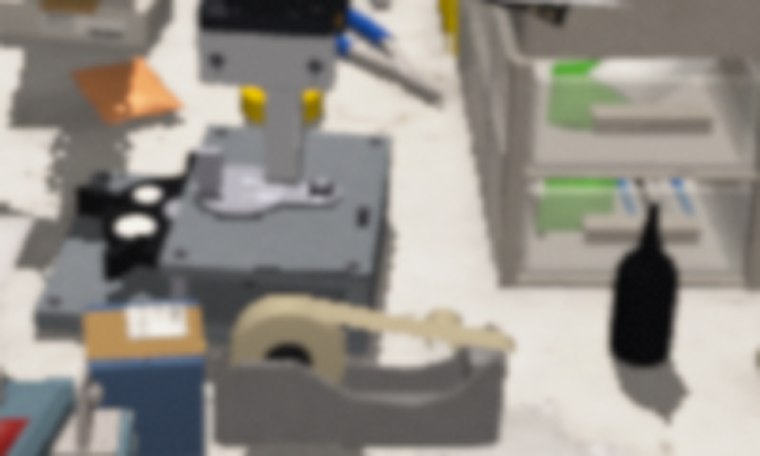

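View pics/w2.png

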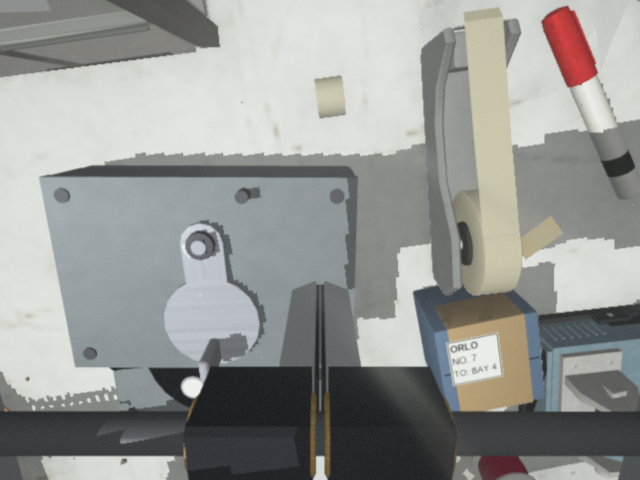

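Run:
```python
from h import *
k=vision.get_calibration("side")
p=np.array([.5882,-.3124,.066])
for z in (.056,.066,.0815,.1): 
    u=proj(k,[p[0],p[1],z]); print(z,u,((u[0]-260)*3.8,(u[1]-220)*3.8))
for n,z in (("tab",.0815),("tab",.0565)):
    u=proj(k,S(-.015,0,z));print(n,z,((u[0]-260)*3.8,(u[1]-220)*3.8))
```

```text
0.056 (np.float64(333.74498537457276), np.float64(284.35608041124607)) (np.float64(280.2309444233765), np.float64(244.55310556273506))
0.066 (np.float64(333.776032390615), np.float64(280.2890541418475)) (np.float64(280.348923084337), np.float64(229.09840573902045))
0.0815 (np.float64(333.82465157980727), np.float64(273.92014837091506)) (np.float64(280.5336760032676), np.float64(204.89656380947721))
0.1 (np.float64(333.8834849298916), np.float64(266.21323122357774)) (np.float64(280.7572427335881), np.float64(175.6102786495954))
tab 0.0815 (np.float64(207.43610547688883), np.float64(144.93360203651244))
tab 0.0565 (np.float64(207.84713377122955), np.float64(182.2570311459691))
```

Run:
```python
from h import *
k=vision.get_calibration("wrist")
for z in (.056,.066,.08,.095,.11):
    print(z,proj(k,[.5882,-.3124,z]))
print(k["position"])
print("right rear screw-ish corner",proj(k,S(.087,-.085,.052)),proj(k,S(-.015,0,.0815)),proj(k,S(.051,0,.063)))
```

```text
0.056 (np.float64(318.6780119352968), np.float64(269.4572663347882))
0.066 (np.float64(318.63309575848496), np.float64(276.2669085698702))
0.08 (np.float64(318.56342844905413), np.float64(286.8290152845913))
0.095 (np.float64(318.47834980066307), np.float64(299.7276010171647))
0.11 (np.float64(318.3800080421878), np.float64(314.63697753845616))
[ 0.67352596 -0.32400373  0.27620063]
right rear screw-ish corner (np.float64(357.86823384830114), np.float64(177.21829883080915)) (np.float64(199.05756128742829), np.float64(375.4542930119603)) (np.float64(198.29496883459615), np.float64(247.78062510238254))
```

```bash
python3 - <<'E'
from h import *
k={'fx': 421.6421494516734, 'fy': 421.6421494516734, 'cx': 319.77206385017894, 'cy': 236.9358606472296, 'position': np.array([ 0.5755701 , -0.25124288,  0.46492091]), 'orientation': [-0.10440437, -0.69932272,  0.69943398,  0.10411326]}
for z in (.255,.265,.275,.285): print(z,[np.round(proj(k,[x,-.25+y,z]),0) for x in (.482,.498) for y in (.047,-.047,.0595,-.0595)])
E
python3 -c "
import cv2
a=cv2.imread('pics/w1.png');cv2.imwrite('pics/w1f.png',cv2.resize(a[260:400,120:520],None,fx=2,fy=2))
a=cv2.imread('pics/w2.png');cv2.imwrite('pics/w2f.png',cv2.resize(a[260:400,180:480],None,fx=2.6,fy=2.6))"
```

```text
0.255 [array([230., 289.]), array([404., 289.]), array([207., 289.]), array([427., 289.]), array([229., 261.]), array([406., 261.]), array([205., 261.]), array([430., 261.])]
0.265 [array([227., 297.]), array([408., 297.]), array([202., 297.]), array([432., 297.]), array([224., 268.]), array([410., 268.]), array([200., 268.]), array([434., 268.])]
0.275 [array([222., 306.]), array([412., 306.]), array([197., 306.]), array([437., 306.]), array([220., 276.]), array([414., 276.]), array([194., 276.]), array([440., 276.])]
0.285 [array([218., 315.]), array([416., 315.]), array([191., 315.]), array([443., 315.]), array([215., 284.]), array([419., 284.]), array([188., 284.]), array([446., 284.])]
```

View pics/w1f.png

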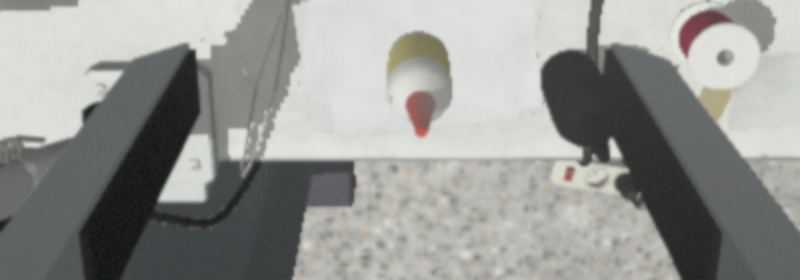

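View pics/w2f.png

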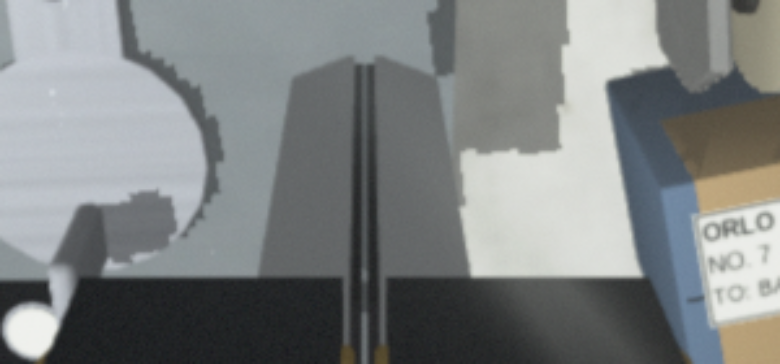

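Run:
```python
from h import *
p=np.array(telemetry.current_ee_pos())
f0=force()
for z in (.080,.070,.060,.052,.044):
    g=r.move_l([p[0],p[1],z],vel=.04,guard=5); print(z,g,telemetry.current_ee_pos(),force()-f0)
    if g: break
shot("side","d3"); a=cv2.imread('pics/d3.png');cv2.imwrite('pics/d3z.png',cv2.resize(a[220:340,260:460],None,fx=3.8,fy=3.8,interpolation=2))
print(telemetry.current_t())
```

```text
0.08 False [ 0.58796324 -0.31225953  0.07944946] [ 0.17417406 -0.11789556 -1.43893089]
0.07 False [ 0.58806944 -0.31231112  0.06957449] [ 0.00627003 -1.11214929 -0.5420993 ]
0.06 False [ 0.58802096 -0.31229393  0.05952607] [-0.06958483 -0.93883622 -1.06129322]
0.052 False [ 0.58803077 -0.31228298  0.05157519] [-0.1658304  -0.25450266 -0.28503043]
0.044 True [ 0.58912916 -0.31302178  0.04631442] [-0.98339733 -0.97276643  4.46759866]
10.625
```

View pics/d3z.png

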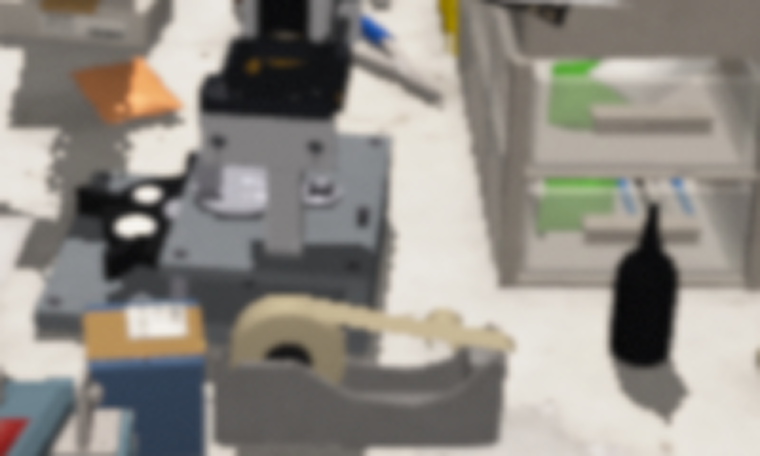

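```bash
cat >> h.py <<'E'
NOSE=-.006
def tz(tip): return tip+NOSE
E
python3 - <<'E'
from h import *
def pt(th,lag,z):
    a=np.pi+th-lag; return S(.051+.066*np.cos(a),.066*np.sin(a),z)
lag=.30
Z=tz(.067)
p=np.array(telemetry.current_ee_pos())
r.move_l([p[0],p[1],tz(.11)],vel=.15)
r.move_l(pt(0,lag+.1,tz(.11)),vel=.2)
print(r.move_l(pt(0,lag+.1,Z),vel=.12,guard=6))
f0=force()
for t in np.linspace(.15,1.65,9):
    g=r.move_l(pt(t,lag,Z),vel=.1,guard=12)
    print(round(t,2),g,(force()-f0).round(1))
    if g: break
print(telemetry.current_ee_pos())
shot("scene","s3");a=cv2.imread('pics/s3.png');cv2.imwrite('pics/s3z.png',cv2.resize(a[200:420,200:470],None,fx=2.7,fy=2.7,interpolation=2))
print(telemetry.current_t())
E
```

```text
False
0.15 False [-0.1  1.  -0.8]
0.34 False [-0.7  1.3 -0.9]
0.52 False [-1.5  0.7 -0.3]
0.71 False [-0.2  0.2 -0.2]
0.9 False [-0.2  0.5 -0.2]
1.09 False [-0.4 -0.2 -0.2]
1.27 False [-0.5  0.1  0.3]
1.46 False [-0.3 -0.1 -0.3]
1.65 False [-0.   0.  -1.1]
[ 0.58882969 -0.31277904  0.06099741]
14.9
```

View pics/s3z.png

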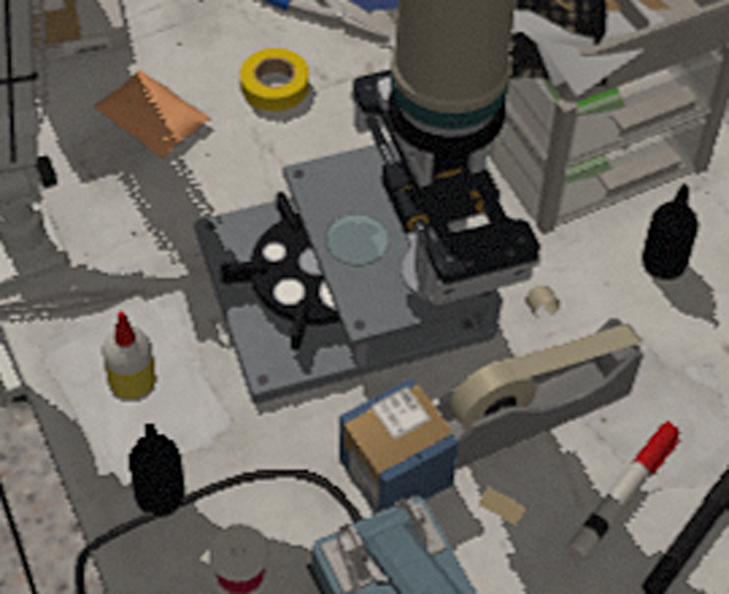

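Run:
```python
from h import *
def pt(th,lag,z):
    a=np.pi+th-lag; return S(.051+.066*np.cos(a),.066*np.sin(a),z)
lag=.30; Z=tz(.067); f0=force()
for t in np.arange(1.70,2.06,.06):
    g=r.move_l(pt(t,lag,Z),vel=.05,guard=7)
    print(round(t,2),g,(force()-f0).round(1))
    if g: break
r.hold(.3); print(force()-f0,telemetry.current_ee_pos())
shot("wrist","w4")
p=np.array(telemetry.current_ee_pos())
r.move_l(pt(t-.12,lag,Z),vel=.1)
p=np.array(telemetry.current_ee_pos())
r.move_l([p[0],p[1],.2],vel=.25)
r.move_l(S(-.05,0,.2),vel=.3)
k=vision.get_calibration("wrist");shot("wrist","w5")
for n in ["cover_tab","bottle_mid"]: print([(np.round(d["at"],4),round(d["score"],2)) for d in models.mark_of(n,"wrist")])
for n,th in (("1.75",1.75),("1.65",1.65)): 
    print(n,pt(th,0,.07),proj(k,pt(th,0,.0815)),proj(k,pt(th,0,.0565)))
print(proj(k,S(.051,0,.063)),telemetry.current_t())
```

```text
1.7 False [ 0.4 -0.5 -0.7]
1.76 False [-0.7  0.2 -0.2]
1.82 False [-1.2 -0.1 -0. ]
1.88 False [-6.6 -0.4  2.8]
1.94 False [-13.    0.2   6.9]
2.0 False [-19.3  -0.2  10.7]
2.06 False [-25.9  -2.1  13.9]
[-25.64237127  -1.47396029  13.92728552] [ 0.60113776 -0.31591709  0.06078957]
[(array([ 0.6149, -0.3194,  0.0695]), 0.7)]
[(array([ 0.3594, -0.353 ,  0.0484]), 0.87), (array([ 0.3739, -0.2611,  0.0436]), 0.78), (array([ 0.6134, -0.3159,  0.0705]), 0.61)]
1.75 [ 0.61470279 -0.31666683  0.07      ] (np.float64(416.872344238139), np.float64(65.78043304466073)) (np.float64(409.25933443666224), np.float64(69.11374446414743))
1.65 [ 0.60810554 -0.3166695   0.07      ] (np.float64(417.4747572229397), np.float64(76.25190142362786)) (np.float64(409.86216637737687), np.float64(78.74916264760694))
(np.float64(319.5242953195775), np.float64(85.81551962852186)) 18.6583
```

View pics/w5.png

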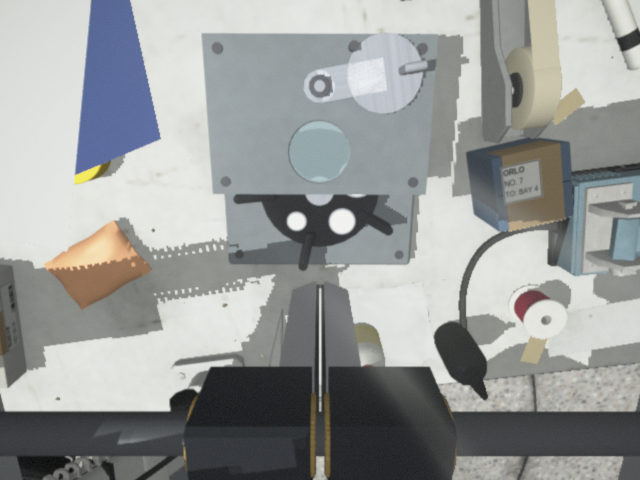

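View pics/w4.png

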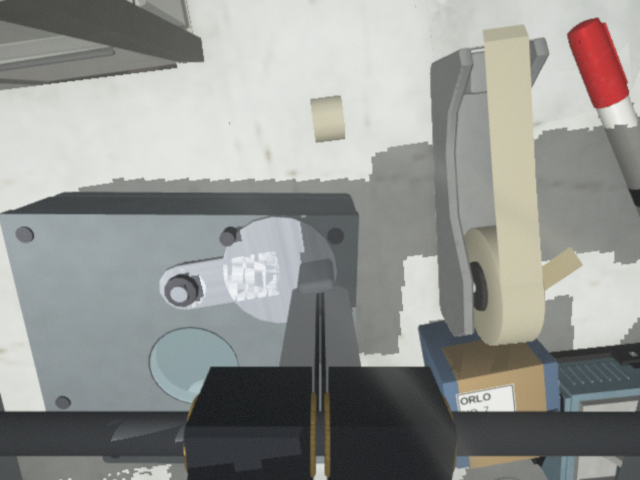

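Run:
```python
from h import *
def wp(deg,z,R_=.066):
    a=np.deg2rad(deg); return S(-.03+R_*np.cos(a),R_*np.sin(a),z)
Z=tz(.020)
r.move_l(wp(144,.12),vel=.25)
print(r.move_l(wp(144,tz(.045)),vel=.2),r.move_l(wp(144,Z),vel=.08,guard=5),telemetry.current_ee_pos())
f0=force()
for d in list(range(149,196,5))+[198,201]:
    g=r.move_l(wp(d,Z),vel=.06,guard=12)
    print(d,g,(force()-f0).round(1))
    if g: break
shot("wrist","w6");shot("scene","s6");a=cv2.imread('pics/s6.png');cv2.imwrite('pics/s6z.png',cv2.resize(a[200:420,200:470],None,fx=2.7,fy=2.7,interpolation=2))
print(telemetry.current_t())
```

```text
False True [ 0.48303762 -0.19495152  0.01694021]
149 False [ 0.1 -0.5  0.1]
154 False [5.5 6.3 0.5]
159 False [11.1 15.   0.1]
164 False [17.6 23.3 -0.3]
169 False [22.8 31.9  1.3]
174 False [26.9 42.8  2.1]
179 False [31.6 53.3  4.5]
184 False [-0.1  0.3  0.6]
189 False [-0.7  0.9 -0.5]
194 False [0.3 0.7 0.5]
198 False [-0.4  1.1  0.7]
201 False [ 0.7  0.5 -0.6]
23.1833
```

View pics/s6z.png

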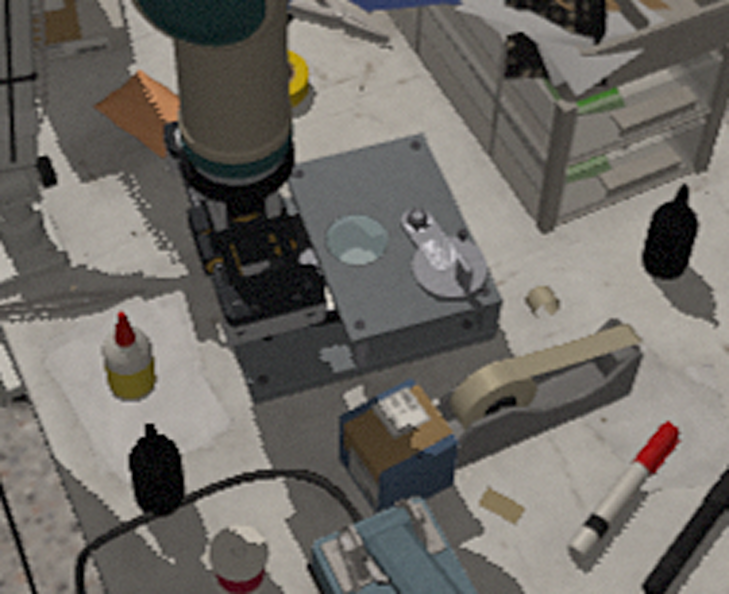

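View pics/w6.png

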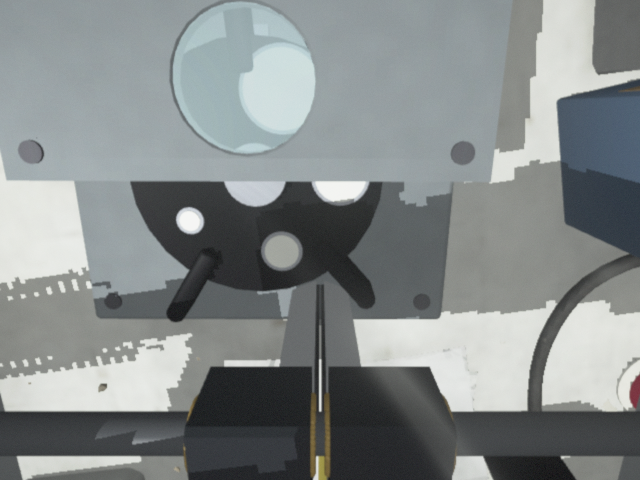

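Run:
```python
from h import *
p=np.array(telemetry.current_ee_pos());print(p)
r.move_l([p[0],p[1],.2],vel=.25)
r.move_l(S(-.06,0,.2),vel=.3)
k=vision.get_calibration("wrist");shot("wrist","w7")
a=cv2.imread('pics/w7.png')
for w in (0,1.257):
  for l in (168,240,312,24,96):
    d=np.deg2rad(l)+w
    q=[proj(k,S(-.03+R_*np.cos(d),R_*np.sin(d),.04)) for R_ in (.05,.072)]
    if w==0: print(l,np.round(q).tolist())
u=proj(k,S(.003,0,.052));print(u,telemetry.current_t())
cv2.imwrite('pics/w7z.png',cv2.resize(a[40:290,180:440],None,fx=2.4,fy=2.4,interpolation=2))
```

```text
[ 0.46693564 -0.25594463  0.01402088]
168 [[308.0, 236.0], [303.0, 260.0]]
240 [[372.0, 209.0], [395.0, 222.0]]
312 [[368.0, 137.0], [389.0, 118.0]]
24 [[295.0, 121.0], [283.0, 94.0]]
96 [[260.0, 185.0], [233.0, 188.0]]
(np.float64(320.74516234034724), np.float64(138.86614692163124)) 24.4083
```

View pics/w7z.png

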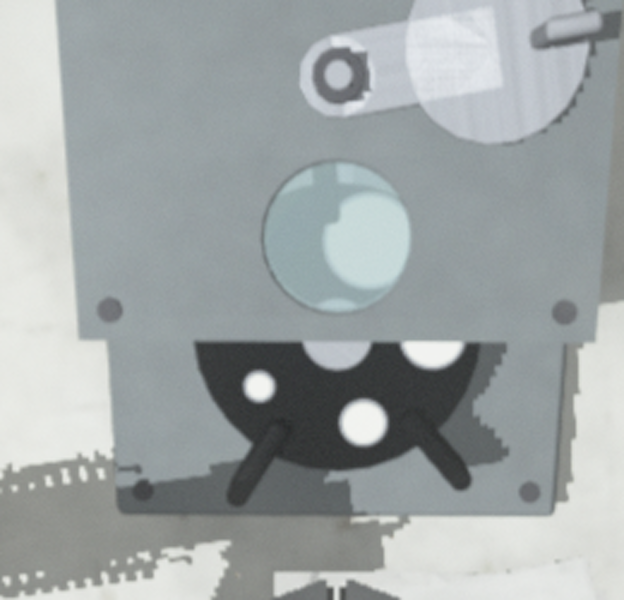

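Run:
```python
from h import *
k=vision.get_calibration("wrist");im=shot("wrist","w8")
a=cv2.imread('pics/w7.png');print(np.abs(a.astype(int)-im[:,:,::-1]).max(2)[150:260,230:420].max())
for w in (0,48,52,56,72):
    print(w,[np.round(proj(k,S(-.03+.072*np.cos(d),.072*np.sin(d),.04))).tolist() for d in np.deg2rad([96+w,168+w])])
print(telemetry.current_joints(),telemetry.current_t())
```

```text
98
0 [[233.0, 187.0], [303.0, 260.0]]
48 [[270.0, 246.0], [369.0, 246.0]]
52 [[275.0, 249.0], [374.0, 243.0]]
56 [[281.0, 252.0], [379.0, 239.0]]
72 [[303.0, 260.0], [394.0, 221.0]]
[-5.66575912e-01  2.45073516e-01  1.55101690e+00 -4.53559555e-04
  1.34798925e+00  1.13289248e+00] 24.4583
```

Run:
```python
from h import *
r.hold(.5)
im=shot("wrist","w9")
a=cv2.imread('pics/w8.png');b=im[:,:,::-1]
cv2.imwrite('pics/w9z.png',cv2.resize(np.hstack([a[150:270,220:430],b[150:270,220:430]]),None,fx=1.9,fy=1.9,interpolation=2))
```

```text
(no output)
```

View pics/w9z.png

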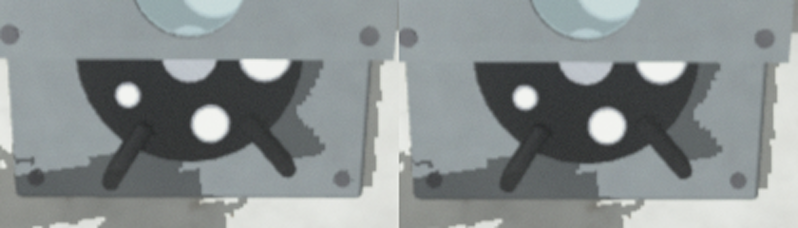

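Run:
```python
from h import *
def wp(deg,z,R_=.063):
    a=np.deg2rad(deg); return S(-.03+R_*np.cos(a),R_*np.sin(a),z)
Q=lambda d: down(YAW+np.deg2rad(d+90-360))
d0=220.5
gripper_to(.036,8)
r.move_to(wp(d0,.10),Q(d0))
r.move_l(wp(d0,tz(.045)),vel=.15)
f0=force()
print(r.move_l(wp(d0,tz(.020)),vel=.06,guard=7),telemetry.current_ee_pos())
print(gripper_to(0.0,8),telemetry.current_opening(),force()-f0)
for d in (225,230,235,240):
    g=r.move_l(wp(d,tz(.020)),Q(d),vel=.05,guard=15); print(d,g,(force()-f0).round(1),telemetry.current_opening())
    if g: break
shot("wrist","w10"); print(telemetry.current_t())
```

```text
False [ 0.47814361 -0.27470486  0.01367352]
False 0.007948225487909228 [-0.63097986  0.30601356 -0.03045949]
225 False [ 1.2 -0.3  0.2] 0.008123410168840006
230 False [ 1.9 -1.3  0.4] 0.008195645086627162
235 False [ 3.5  0.9 -0.1] 0.008510900633265242
240 False [0.7 3.  4.9] 0.007932611850027785
29.2583
```

View pics/w10.png

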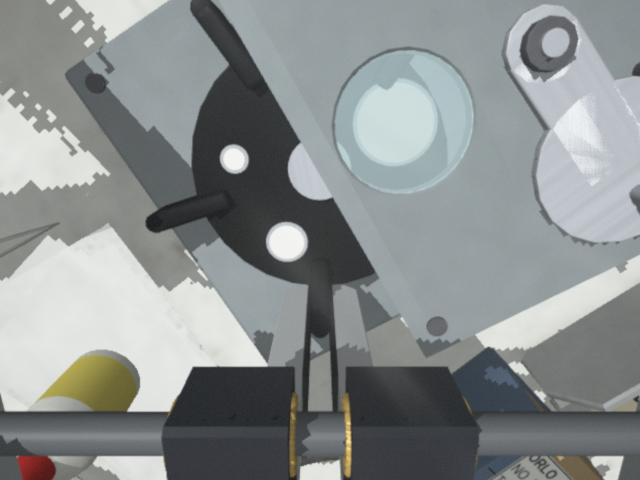

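Run:
```python
from h import *
gripper_to(.022)
p=np.array(telemetry.current_ee_pos())
r.move_l([p[0],p[1],.20],vel=.25)
r.move_to(S(-.06,0,.20),Q0)
k=vision.get_calibration("wrist");shot("wrist","w11")
a=cv2.imread('pics/w11.png');cv2.imwrite('pics/w11z.png',cv2.resize(a[40:290,180:440],None,fx=2.4,fy=2.4,interpolation=2))
for w in (66,72,78):
    print(w,[(((np.array(proj(k,S(-.03+.072*np.cos(d),.072*np.sin(d),.04)))-[180,40])*2.4).round()).tolist() for d in np.deg2rad([96+w,168+w])])
print([(np.round(d["at"],4),round(d["score"],2)) for d in models.mark_of("bottle_mid","wrist")],telemetry.current_t())
```

```text
66 [[272.0, 523.0], [499.0, 454.0]]
72 [[293.0, 528.0], [511.0, 436.0]]
78 [[313.0, 531.0], [522.0, 418.0]]
[(array([ 0.3584, -0.3542,  0.0493]), 0.73), (array([ 0.3851, -0.4241,  0.0053]), 0.33)] 31.75
```

View pics/w11z.png

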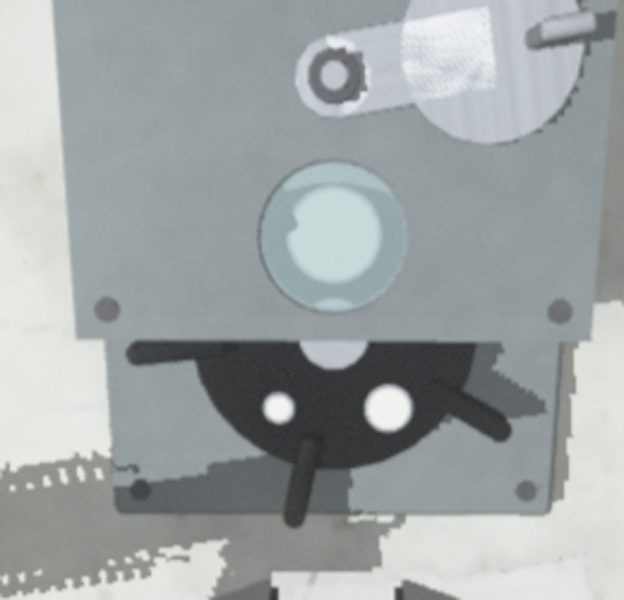

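Run:
```python
from h import *
B=np.array([.3732,-.2605])
gripper_to(.070)
QB=down(-np.pi/2)
r.move_to([*B,.16],QB)
f0=force()
print(r.move_l([*B,.06],vel=.2),r.move_l([*B,.015],vel=.1,guard=8),telemetry.current_ee_pos())
gripper_to(0,12); print(telemetry.current_opening(),(force()-f0).round(1))
shot("scene","s12");a=cv2.imread('pics/s12.png');cv2.imwrite('pics/s12z.png',cv2.resize(a[250:430,170:400],None,fx=3,fy=3,interpolation=2))
print(telemetry.current_t())
```

```text
False False [ 0.37386722 -0.26107384  0.01571453]
0.035370239293264105 [-1.4 -0.8  0.5]
35.1667
```

View pics/s12z.png

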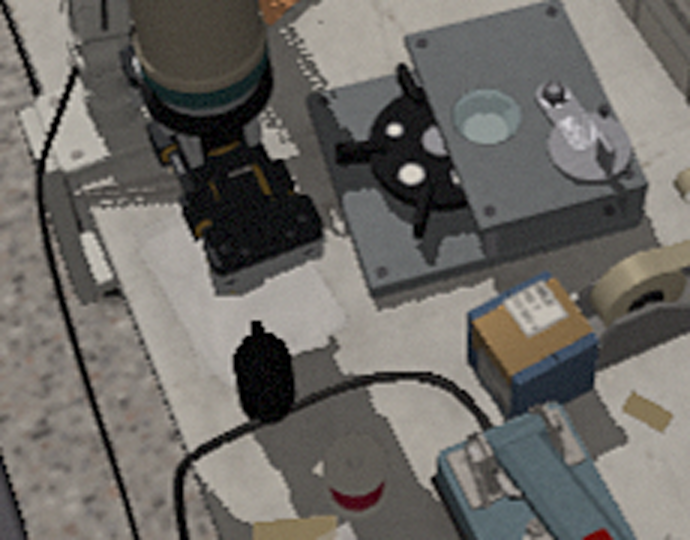

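Run:
```python
from h import *
p=np.array(telemetry.current_ee_pos()); w=S(.003,0,0)
r.move_l([p[0],p[1],.15],vel=.15)
print(telemetry.current_opening())
r.move_l([w[0],w[1],.15],vel=.2)
r.move_l([w[0],w[1],.085],vel=.12)
r.hold(.3)
ks=vision.get_calibration("side");shot("side","d13");a=cv2.imread('pics/d13.png');cv2.imwrite('pics/d13z.png',cv2.resize(a[200:320,240:440],None,fx=4,fy=4,interpolation=2))
c=models.mark_of("bottle_mid","side");print([(np.round(d["at"],4),round(d["score"],2)) for d in c])
m=models.mark_of("bottle_mid","scene") if shot("scene","s13") is not None else 0;print([(np.round(d["at"],4),round(d["score"],2)) for d in m])
u=proj(ks,S(.003,0,.052));print(((u[0]-240)*4,(u[1]-200)*4),telemetry.current_ee_pos(),w,telemetry.current_t())
```

```text
0.03533565527704132
[(array([ 0.7839, -0.3287,  0.0463]), 0.69), (array([ 0.3567, -0.3522,  0.0487]), 0.62), (array([ 0.5603, -0.2431,  0.1149]), 0.53)]
[(array([ 0.7884, -0.3326,  0.0458]), 0.74), (array([0.5734, 0.1617, 0.0485]), 0.64), (array([ 0.3578, -0.3492,  0.0491]), 0.57), (array([ 0.5644, -0.2447,  0.1217]), 0.49)]
(np.float64(330.53793694181354), np.float64(280.9597472120738)) [ 0.56386807 -0.24460466  0.08515847] [ 0.56377515 -0.24458533  0.        ] 38.5167
```

View pics/d13z.png

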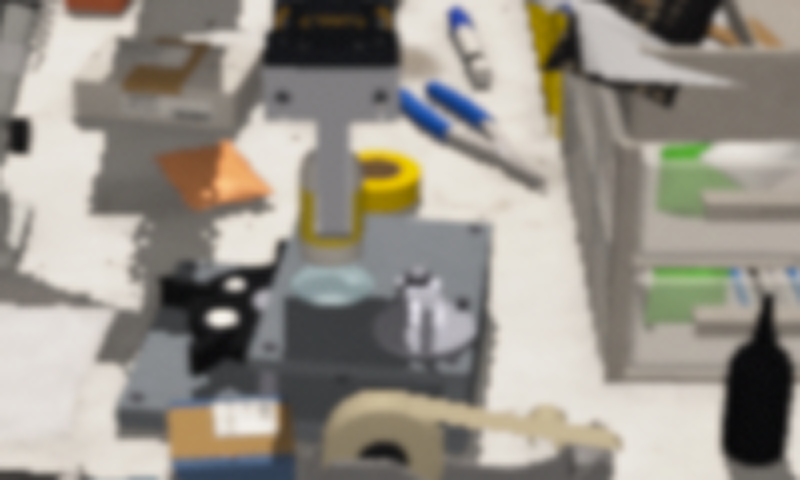

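Run:
```python
from h import *
p=np.array(telemetry.current_ee_pos());f0=force()
r.move_l([p[0],p[1],.072],vel=.08)
f0=force()
for z in (.0695,.0680,.0668,.0655):
    g=r.move_l([p[0],p[1],z],vel=.02,guard=3); print(z,g,telemetry.current_ee_pos()[2],(force()-f0).round(1))
    if g or (force()-f0)[2]>2.5: break
gripper_to(.046); r.hold(.3); gripper_to(.064)
r.move_l([p[0],p[1],.09],vel=.06)
r.move_l([p[0],p[1],.20],vel=.2)
r.move_l([.44,-.30,.24],vel=.25)
r.hold(.3)
ks=vision.get_calibration("side")
for c in ("side","scene","wrist"):
    shot(c,"f_"+c); print(c,[(np.round(d["at"],4),round(d["score"],2)) for d in models.mark_of("bottle_mid",c)])
a=cv2.imread('pics/f_side.png');cv2.imwrite('pics/f1.png',cv2.resize(a[200:380,200:440],None,fx=3.3,fy=3.3,interpolation=2))
a=cv2.imread('pics/f_scene.png');cv2.imwrite('pics/f2.png',cv2.resize(a[200:430,200:470],None,fx=2.6,fy=2.6,interpolation=2))
print(telemetry.current_t())
```

```text
0.0695 False 0.06953432324074453 [-0.3 -0.3 -0.9]
0.068 False 0.06798262235215463 [-0.9  0.4 -0.4]
0.0668 False 0.06712442432081425 [ 1.  -0.1  1.5]
0.0655 False 0.0669160971755553 [-2.5 -0.2  6.7]
side [(array([ 0.7841, -0.3281,  0.0476]), 0.91), (array([ 0.3574, -0.3534,  0.0495]), 0.71), (array([0.5715, 0.1615, 0.0484]), 0.63), (array([ 0.5591, -0.244 ,  0.0973]), 0.61)]
scene [(array([ 0.7875, -0.3327,  0.042 ]), 0.97), (array([ 0.3602, -0.3484,  0.0511]), 0.63), (array([ 0.5636, -0.2448,  0.0993]), 0.58)]
wrist [(array([ 0.5632, -0.2463,  0.0993]), 0.76), (array([ 0.3594, -0.3511,  0.0451]), 0.64)]
43.6417
```

View pics/f1.png

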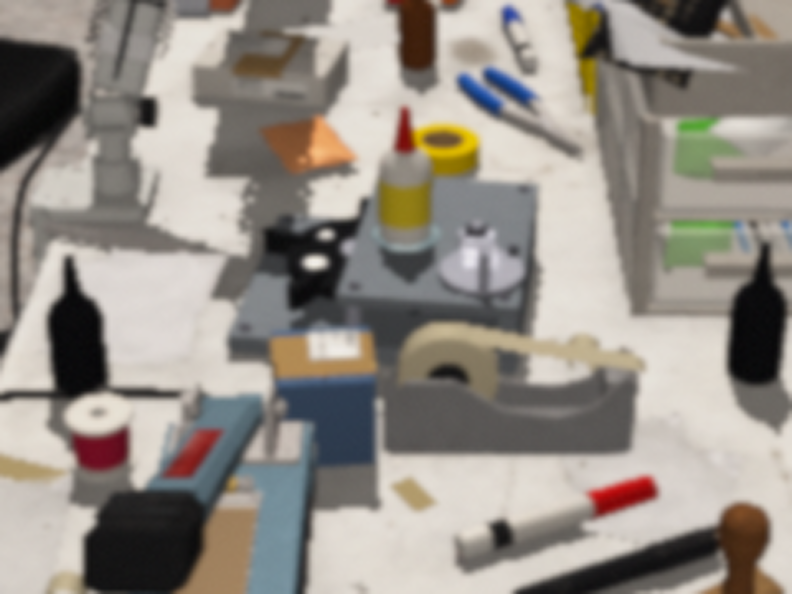

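View pics/f2.png

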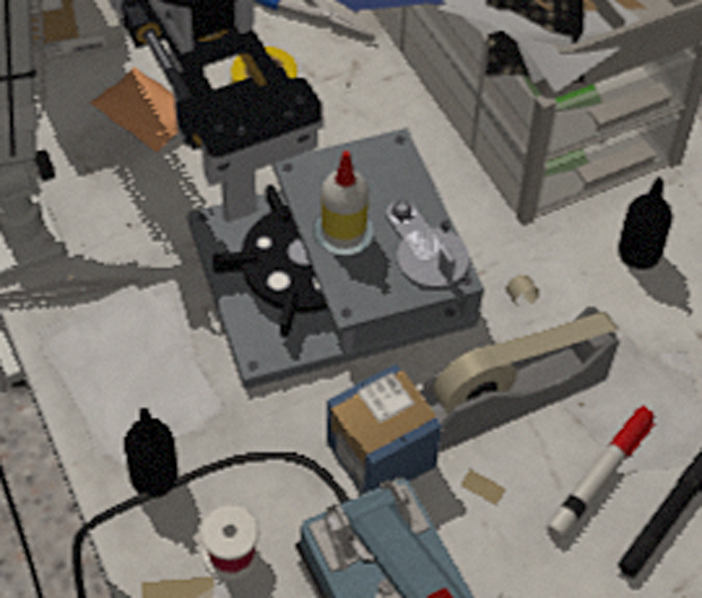

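View pics/f_wrist.png

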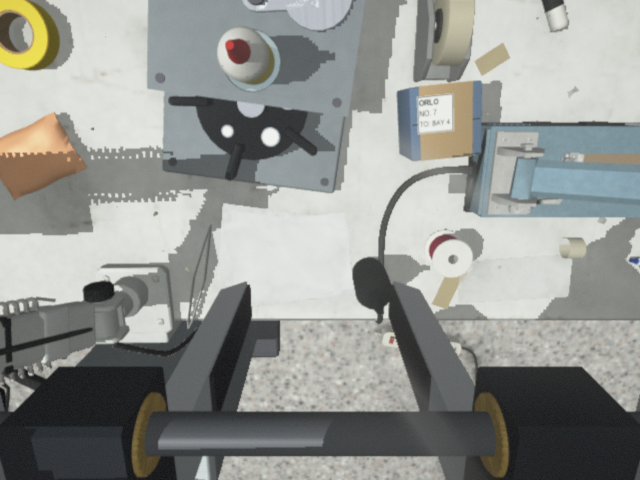

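Run:
```python
from h import *
print(telemetry.current_ee_pos(),telemetry.current_t()); print(r.sign_off())
```

```text
[ 0.44014544 -0.2998997   0.23996888] 43.6417
the job is handed in; nothing more can be done
None
```

I did all three steps in the order asked and handed the job in at about 43.6 s. At that point the gripper was open and about 13 cm clear of the bottle.

- **Cover:** it is against its stop. The push force rose clearly there (about 26 N), and the tab lies within a few millimetres of its 1.75 rad position in the pictures. The window is clear.
- **Wheel:** it has moved one click anticlockwise. The lugs match the 72° positions in the picture, and the wide opening sits centred under the window.
- **Bottle:** the white bottle stands upright on the window and is released. Marks from two cameras put it within about 2 mm of the middle; the side camera read about 5 mm off in x. The black bottles were left alone.

These did not go as expected:

- **Fingertips:** they ended about 6 mm behind the reported TCP, not 25 mm ahead of it. My first push at the cover therefore passed above the tab and moved nothing. I measured the offset with a light touch on the deck and used that value afterwards.
- **Wheel force:** the first push built up to about 60 N at the tool before the wheel moved, far above the 5 N stated.
- **Wheel stuck part-way:** after that push it stopped at about 52°, without clicking in. I gripped the lug gently and turned it the remaining 20°. It stayed there after release.
- **Other things on the bench:** the spool, carton, packet and tape roll look unmoved in the final pictures. I did not check the tweezers separately at the end; the arm never went near bench level by them.

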